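# Load the wood moisture tester and latch its push-push tray

## Task

Put the loose hardwood offcut that lies on the cork mat flat into the raised, empty tray of the moisture tester, then press the loaded tray fully down to its stop and let go, so that it stays latched down, level with the rim of the housing. It is a push-push latch: a further full press pops the tray up again. Leave the other tester, which already holds a sample and is shut, as it is.

Things in the scene. Friction and masses are not known exactly. Their poses are not given: they have to be found in the camera images.
- offcut: Plain reddish hardwood block 56 x 95 x 30 mm, about 80 g, loose on a 2 mm cork mat between two wooden bearers 35 mm high. Origin: centre of its underside. x along its 56 mm width, y along its 95 mm length, z up. Grasp it across the 56 mm. A like block lies in the shut tester; that one stays there.
- tray_floor (a point): Centre of the floor of the tester's raised, empty tray; moves with it. x, y along the inner sides, 100 and 130 mm; z up. Aluminium tray, flat floor with two brass strips, lip 7 mm high, 3 mm thick all round, in a fixed grey housing 130 x 160 mm, 50 mm high. Raised, the floor is 57 mm above the table, the lip 13 mm above the housing's rim; latched, the lip is level with the rim.
- tray (a joint): How far that tray is pressed down, m: 0 raised (start), 0.021 at the hard stop, 0.013 latched. A spring resists: 3 N at first, 7 N at the end of its way, then a firm stop. After a press beyond 0.020 it rises 8 mm on release and stays latched; a lesser press lets it come back to 0. From latched, a press to the stop lets it up again. Press on the block lying in it or on the tray itself.
- shut_tray_floor (a point): Centre of the tray floor of the second tester, of the same make, size and axes, already latched down with a like block in it, whose top is 30 mm above this floor. To be left alone.

How it is judged:
On the way:
1. the tray, with the offcut in it, is pressed down to near its stop (x of offcut in the frame of tray_floor between -0.026 and 0.026 m and y of offcut in the frame of tray_floor between -0.04 and 0.04 m and value of joint tray above 0.0185 m).
At the end, for the whole second after the job is handed in: The tray stays latched by itself between 11.5 and 15.5 mm down (level with the rim), at rest, and the offcut lies flat on its floor inside the lip (within 3 mm of the floor, tilted less than 0.05 rad, its centre within 26 mm along the tray's x and 40 mm along y of the tray's centre), at rest (x of offcut in the frame of tray_floor between -0.026 and 0.026 m and y of offcut in the frame of tray_floor between -0.04 and 0.04 m and z of offcut in the frame of tray_floor between -0.003 and 0.003 m and angle between offcut's own z axis and vertical below 0.05 rad and value of joint tray between 0.0115 and 0.0155 m and velocity of joint tray between -0.01 and 0.01 m/s and linear speed of offcut below 0.02 m/s); the robot touches nothing.
It fails at once if the tray of the other, shut tester is pressed or released (moves more than 4 mm) (distance of shut_tray_floor from where it was at the start of the episode above 0.004 m).
It also fails if it takes over 45 s, if anything falls off the work surface, if the arm or the gripper's body presses on something with over 40 N, if the wrist force passes 120 N, or if a joint passes its speed limit or range.

## Robot

A 6-joint arm with a two-finger parallel gripper is mounted at the origin on a cart in front of the work surface, level with it; the furniture and walls round the work are solid. World frame = base frame: x ahead of the robot, y to its left, z up, the work surface at z = 0. Lengths are in m, angles in rad, forces in N, time in s.
With the tool pointing down it reaches from about 0.375 to 0.9 m from the base axis. Payload 3.1 kg.
Tool frame: the origin (TCP) lies midway between the tips of the shut fingers; the grasp point (between the pads) lies 19 mm behind it; x points along the fingers, y is the direction in which the jaws open and shut, and the axes are right-handed (so a half turn about x gives the same grasp; the last joint's range is limited). The gripper opens to 85 mm and grips with 20 to 120 N. Pads are 22 mm wide; open, the fingers measure 114 mm over their backs; the gripper's body (76 mm by 85 mm) begins 54 mm behind the grasp point. The pads swing forward as they close: fully open they stand 13 mm farther back than shut.
Start: joints at [-1.466, 0.527, 1.433, -0, 1.181, -0.178], TCP at [0.174, -0.6, 0.231] pointing down, gripper open.
Joint ranges: [-3.08, 3.08], [-0.75, 2.2], [0.22, 2.44], [-1.43, 4.57], [0, 2.65], [-2.85, 2.85]. Speed limits (rad/s): [2.79, 2.79, 3.14, 3.14, 3.14, 3.14].

## Interface

Orientations are given as a unit quaternion [x, y, z, w].
In Python, from station import manip gives the robot as it stands.
- The arm moves only by the tool carry_out, never from a script. Its argument "commands" is a list that holds one entry, the list of rows, each a list of 7 numbers: the shift along the tool's x, y, z in units of 25 mm (1.0 is 25 mm), then the turn, a rotation vector about the tool's x, y, z in units of 5 degrees (1.0 is 5 degrees), then the finger opening in mm, from 0 to 85.4. A call has exactly 5 rows; each row is the pose to reach, as a shift and turn from the pose commanded when the call began, along the tool's axes at that moment; what a row does not reach only later rows make up. A row lasts 1/10 s, in which the tool goes at most 50 mm and 8.59 degrees, less where a joint would pass 70% of its speed; a pose out of reach is approached as far as the arm can. A call with a gripper value outside its range is refused whole. The fingers move at their own pace and stop on an object; "force" is the grip in N (left out, the last holds). Time passes only in rows, so rows that repeat a pose let the fingers close, or fill a call up. It gives the time, the measured TCP pose, the force and the opening at its end, in the units of the state.
- manip.sense(): the state, without advancing time (a new reading comes with each control period).
- manip.snapshot(name): name is "side" or "top"; returns a dict with "image" (384x512x3 uint8, red, green, blue), "fx", "fy", "cx", "cy" (pixels), "rvec" (rotation vector, rad) and "tvec" (3), from world to camera coordinates, as OpenCV has them. Camera axes: x right, y down, z forward; pixel columns grow to the right and rows downward; lengths in m; the calibration is good to about 2 mm. A picture is of the moment at which its call begins. There is no depth.
- manip.sign_off(): hands the job in, once; it reports no verdict.
The state is a dict: "t": time; "q": joint angles; "qd": joint speeds; "tau": joint torques, N m; "tcp_pos": TCP position; "tool_rot": TCP orientation; "force": force on the tool from outside, world axes, zero at the start; "ft_torque": the same for the moment, N m; "finger_gap": opening from 0.0 (shut) to 1.0 (fully open).
Only numpy, scipy, OpenCV 4.12 (cv2) and the standard library are available. Lean on these libraries where they do the work, as an engineer would, in place of code of your own. Each camera call takes 0.05 s, during which the arm holds its last target.

## Working session

There is one attempt and no reset: what is moved stays moved. The work goes in short steps, Python scripts to look and compute and a tool call to move; the robot and the scene stay as the last step left them, time stands still between calls to the robot, and variables do not carry over. Pictures are saved under pics/ and viewed, and the job is handed in when it is done.

Besides the shell and the picture viewer there is one more tool, called after "Request:" as name([rows], argument=value, ...), one row to a line, values as JSON. carry_out: Moves the arm, as the interface text tells. Its arguments: {"type":"object","properties":{"commands":{"type":"array"},"force":{"type":"number"}},"required":["commands"]}

```bash
mkdir -p pics; python3 - <<'E'
from station import manip
import cv2
s=manip.sense(); print(s)
for n in("side","top"):
    d=manip.snapshot(n); cv2.imwrite(f"pics/{n}0.png",d["image"][:,:,::-1])
    print({k:v for k,v in d.items() if k!="image"})
E
```

```text
{'t': 0.0, 'q': array([-1.46652322e+00,  5.28475031e-01,  1.43391074e+00,  9.56926501e-06,
        1.18142602e+00, -1.78510683e-01]), 'qd': array([-0.0011722 ,  0.00041501,  0.00140683,  0.0008568 ,  0.00297594,
        0.00093092]), 'tau': array([-1.81052306e-03, -4.42357779e+01, -1.78023702e+01, -2.29249581e-04,
        8.24261428e-03,  1.01091572e-05]), 'tcp_pos': array([ 0.17434114, -0.59943338,  0.23032551]), 'tool_rot': array([ 0.70008242,  0.10042896, -0.70001793,  0.09886111]), 'force': array([ 0.55733147, -0.17130414,  0.41833138]), 'ft_torque': array([-0.03503702,  0.01404945, -0.04526773]), 'finger_gap': 0.9987428113337735}
{'fx': 396.9761196215476, 'fy': 396.9761196215476, 'cx': 252.3821105424884, 'cy': 192.00681206504697, 'rvec': array([ 0.29395526, -2.4090026 ,  1.70756133]), 'tvec': array([0.55234554, 0.0791265 , 0.82760332])}
{'fx': 377.3931316580236, 'fy': 377.3931316580236, 'cx': 253.08279026081934, 'cy': 183.97539125014302, 'rvec': array([ 2.13800839, -2.16563114,  0.19891583]), 'tvec': array([0.09531707, 0.57980223, 0.8478718 ])}
```

View pics/side0.png

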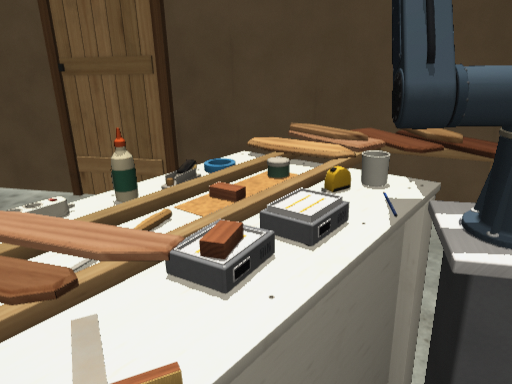

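View pics/top0.png

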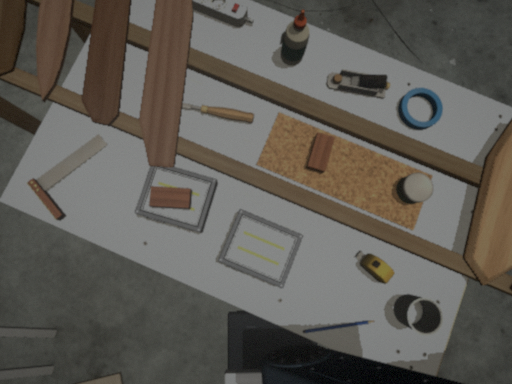

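The top view shows the offcut at about (320,152) on the mat, the empty tester at (260,247), and the shut one with its block at (175,197). I'll measure them next.

```bash
cat > h.py <<'E'
import numpy as np, cv2
from station import manip
def ray(d,u,v,z):
    R,_=cv2.Rodrigues(d["rvec"]); c=-R.T@d["tvec"]
    r=R.T@np.array([(u-d["cx"])/d["fx"],(v-d["cy"])/d["fy"],1]); return c+r*(z-c[2])/r[2]
def proj(d,P):
    return cv2.projectPoints(np.array(P,float).reshape(-1,3),d["rvec"],d["tvec"],np.array([[d["fx"],0,d["cx"]],[0,d["fy"],d["cy"]],[0,0,1]]),None)[0].reshape(-1,2)
E
python3 - <<'E'
from h import *
d=manip.snapshot("top"); im=d["image"]
hsv=cv2.cvtColor(im,cv2.COLOR_RGB2HSV)
print("block px hsv",hsv[150:156:3,316:324:3].tolist(),"cork",hsv[150,290],hsv[180,330], "wall",hsv[165,318:322].tolist())
c=cv2.resize(im[100:300,130:360],None,fx=3.4,fy=3,interpolation=cv2.INTER_CUBIC)
c=cv2.resize(im[110:300,210:350],None,fx=4,fy=4*0.78,interpolation=cv2.INTER_CUBIC)
cv2.imwrite("pics/c1.png",cv2.resize(im[115:295,210:360],None,fx=3.3,fy=3.3,interpolation=cv2.INTER_CUBIC)[:,:,::-1])
d2=manip.snapshot("side");cv2.imwrite("pics/c2.png",cv2.resize(d2["image"][160:290,160:360],None,fx=4,fy=4,interpolation=cv2.INTER_CUBIC)[:,:,::-1])
E
```

```text
block px hsv [[[10, 123, 95], [12, 130, 100], [11, 123, 106]], [[10, 122, 96], [11, 129, 101], [11, 128, 96]]] cork [ 15 115 122] [ 17 112 128] wall [[11, 124, 101], [11, 125, 98], [11, 127, 90], [10, 122, 92]]
```

View pics/c1.png

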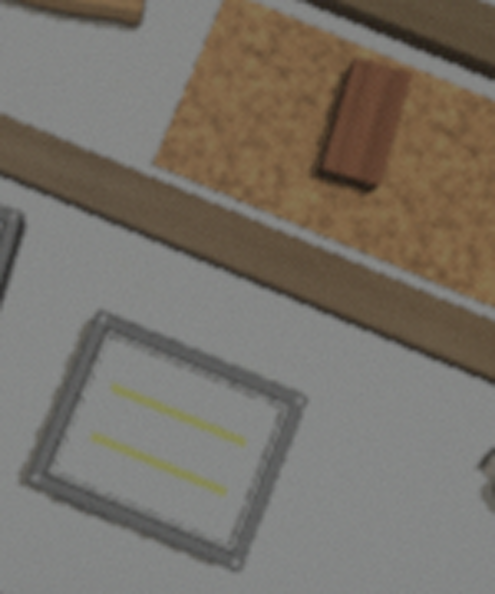

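View pics/c2.png

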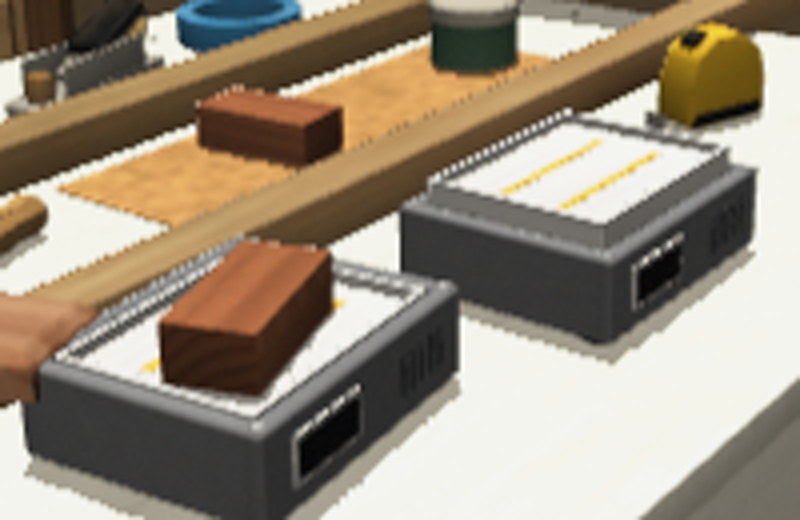

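```bash
python3 - <<'E'
from h import *
d=manip.snapshot("top"); im=d["image"]
hsv=cv2.cvtColor(cv2.GaussianBlur(im,(3,3),0),cv2.COLOR_RGB2HSV).astype(int)
H,S,V=hsv[...,0],hsv[...,1],hsv[...,2]
def comp(m,box):
    M=np.zeros(m.shape,np.uint8); x0,y0,x1,y1=box; M[y0:y1,x0:x1]=m[y0:y1,x0:x1]
    n,l,s,c=cv2.connectedComponentsWithStats(M); return n,l,s,c
m=(V<112)&(H<14)&(S>70)
n,l,s,c=comp(m,(296,125,345,180)); k=1+np.argmax(s[1:,4])
mm=(l==k).astype(np.uint8); cn=max(cv2.findContours(mm,0,2)[0],key=len)
print(s[k])
W=np.array([ray(d,u,v,0.032)[:2] for u,v in cn[:,0]])
r=cv2.minAreaRect((W*1000).astype(np.float32)); print("block",r, cv2.boxPoints(r).round(1).tolist())
m=(S>70)&(H>18)&(H<35)
n,l,s,c=comp(m,(222,215,300,280))
for k in range(1,n):
    if s[k,4]<15: continue
    ys,xs=np.where(l==k); W=np.array([ray(d,u,v,0.057)[:2] for u,v in zip(xs,ys)])*1000
    print("strip",s[k],cv2.minAreaRect(W.astype(np.float32)),W.mean(0))
f=3.3
def P(x,y): return (x+.5)/f-.5+210,(y+.5)/f-.5+115
for z,q in((.05,[(103,315),(303,400),(237,567),(33,480)]),(.032,[(352,60),(410,70),(374,187),(320,175)])):
    w=np.array([ray(d,*P(*a),z)[:2] for a in q]); print(w.round(4).tolist(),w.mean(0),[np.linalg.norm(w[i]-w[i-1]) for i in range(4)], np.degrees(np.arctan2(*(w-np.roll(w,1,0)).T[::-1])))
R,_=cv2.Rodrigues(d["rvec"]);print("cam",-R.T@d["tvec"])
# side view: block top corners, from crop x4 offset(160,160)
d2=manip.snapshot("side")
def Q(x,y): return (x+.5)/4-.5+160,(y+.5)/4-.5+160
for z,q in((.032,[(198,103),(231,90),(342,108),(306,125)]),(.064,[(430,183),(575,112),(725,152),(605,228)])):
    w=np.array([ray(d2,*Q(*a),z)[:2] for a in q]); print("side",w.round(4).tolist(),w.mean(0),[np.linalg.norm(w[i]-w[i-1]) for i in range(4)])
E
```

```text
[307 133  27  39 688]
block ((660.0879516601562, -77.24932861328125), (47.32359313964844, 95.46936798095703), 72.96852111816406) [[607.5, -85.9000015258789], [698.7999877929688, -113.9000015258789], [712.7000122070312, -68.5999984741211], [621.4000244140625, -40.599998474121094]]
strip [245 232  38  17  53] ((449.1146240234375, 66.66145324707031), (91.63545227050781, 2.851358413696289), 66.53646850585938) [448.84998165  66.11887882]
strip [239 247  38  17  52] ((415.982421875, 80.79159545898438), (91.03561401367188, 2.7695541381835938), 66.5199203491211) [416.28614487  81.36704694]
[[0.519, 0.1173], [0.4577, -0.0218], [0.3452, 0.0274], [0.4058, 0.1666]] [0.43193275 0.07237667] [np.float64(0.12340867710512768), np.float64(0.152056384564333), np.float64(0.1227949725451372), np.float64(0.15179577597031482)] [ -23.53380658 -113.76387501  156.34516608   66.46747869]
[[0.7088, -0.0701], [0.7007, -0.1133], [0.6122, -0.0824], [0.6215, -0.0429]] [ 0.66080258 -0.07715967] [np.float64(0.09136282081119179), np.float64(0.04390089604477179), np.float64(0.09379008930864029), np.float64(0.040569017033880495)] [ -17.33884315 -100.53126671  160.75414912   76.65907551]
cam [0.44138593 0.11294217 0.92550802]
side [[0.7115, -0.0745], [0.6993, -0.1057], [0.613, -0.0816], [0.6262, -0.0442]] [ 0.66250708 -0.07652283] [np.float64(0.09052035863312234), np.float64(0.0335186851978876), np.float64(0.08959553144279511), np.float64(0.03967221469963643)]
side [[0.5059, 0.1218], [0.4488, -0.0063], [0.3602, 0.0464], [0.41, 0.1642]] [0.43122558 0.08153085] [np.float64(0.10484393263544114), np.float64(0.14023729410050553), np.float64(0.10302466770216179), np.float64(0.127882274737298)]
```

The 95 mm length fits, but the width comes out at 41–47 mm instead of 56. Before grasping I'll check the block's height and whether it lies on its edge.

```bash
python3 - <<'E'
from h import *
d2=manip.snapshot("side"); d=manip.snapshot("top")
def Q(x,y): return (x+.5)/4-.5+160,(y+.5)/4-.5+160
# heights of vertical edge: base pt on mat z=.002, top pt -> height
for nm,b,t,z0 in(("off near",(306,163),(306,125),.002),("off right",(340,150),(342,108),.002),("off left",(200,147),(198,103),.002)):
    w=ray(d2,*Q(*b),z0)
    for h in(.02,.025,.03,.035,.04,.056):
        print(nm,h,(proj(d2,w+[0,0,h])[0]-np.array(Q(*t))).round(1),w.round(3))
print("px/m near", )
im=cv2.resize(d2["image"][175:210,200:255],None,fx=12,fy=12,interpolation=cv2.INTER_NEAREST)
cv2.imwrite("pics/c3.png",im[:,:,::-1])
im=cv2.resize(d["image"][125:180,295:345],None,fx=10,fy=10,interpolation=cv2.INTER_NEAREST)
cv2.imwrite("pics/c4.png",im[:,:,::-1])
E
```

```text
off near 0.02 [-0.3  2.3] [ 0.631 -0.054  0.002]
off near 0.025 [-0.4  0.5] [ 0.631 -0.054  0.002]
off near 0.03 [-0.5 -1.4] [ 0.631 -0.054  0.002]
off near 0.035 [-0.6 -3.2] [ 0.631 -0.054  0.002]
off near 0.04 [-0.6 -5. ] [ 0.631 -0.054  0.002]
off near 0.056 [ -0.9 -11. ] [ 0.631 -0.054  0.002]
off right 0.02 [-0.8  3.4] [ 0.616 -0.083  0.002]
off right 0.025 [-0.8  1.6] [ 0.616 -0.083  0.002]
off right 0.03 [-0.9 -0.2] [ 0.616 -0.083  0.002]
off right 0.035 [-1. -2.] [ 0.616 -0.083  0.002]
off right 0.04 [-1.  -3.8] [ 0.616 -0.083  0.002]
off right 0.056 [-1.2 -9.6] [ 0.616 -0.083  0.002]
off left 0.02 [0. 4.] [ 0.711 -0.071  0.002]
off left 0.025 [-0.1  2.2] [ 0.711 -0.071  0.002]
off left 0.03 [-0.2  0.4] [ 0.711 -0.071  0.002]
off left 0.035 [-0.3 -1.3] [ 0.711 -0.071  0.002]
off left 0.04 [-0.4 -3.1] [ 0.711 -0.071  0.002]
off left 0.056 [-0.8 -8.9] [ 0.711 -0.071  0.002]
px/m near
```

View pics/c3.png

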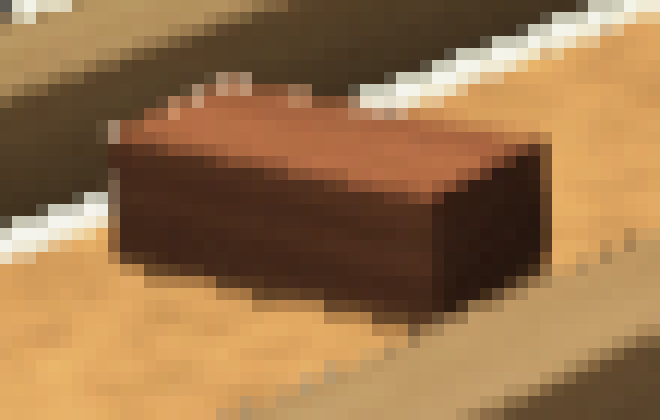

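View pics/c4.png

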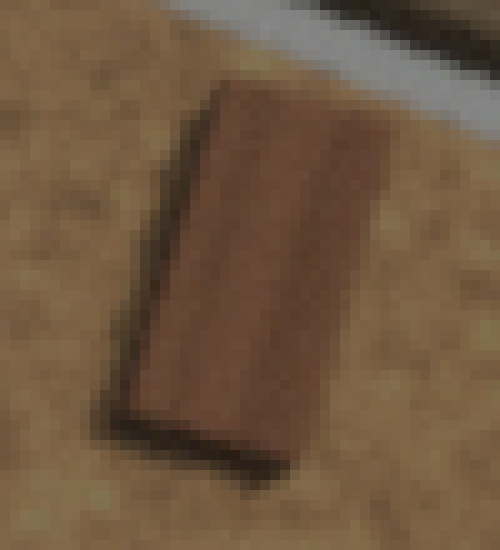

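```bash
python3 - <<'E'
from h import *
d=manip.snapshot("top"); d2=manip.snapshot("side")
def info(n,w):
    e=np.roll(w,-1,0)-w; print(n,w.round(4).tolist(),"c",w.mean(0).round(4),np.linalg.norm(e,axis=1).round(4),np.degrees(np.arctan2(e[:,1],e[:,0])).round(1))
C=lambda x,y:(x/10-.5+295,y/10-.5+125)
info("top",np.array([ray(d,*C(*p),.032)[:2] for p in((217,83),(398,122),(290,460),(125,417))]))
S=lambda x,y:(x/12-.5+200,y/12-.5+175)
info("side",np.array([ray(d2,*S(*p),.032)[:2] for p in((110,145),(225,80),(550,142),(435,200))]))
# top-face colour mask only (bright), shape
hsv=cv2.cvtColor(d["image"],cv2.COLOR_RGB2HSV).astype(int)
# strips in side view
h2=cv2.cvtColor(d2["image"],cv2.COLOR_RGB2HSV).astype(int)
M=((h2[...,1]>60)&(h2[...,0]>15)&(h2[...,0]<32)&(h2[...,2]>150)).astype(np.uint8); K=np.zeros_like(M);K[190:215,275:335]=M[190:215,275:335]
n,l,s,c=cv2.connectedComponentsWithStats(K)
P=[]
for k in range(1,n):
    if s[k,4]>8:
        ys,xs=np.where(l==k);W=np.array([ray(d2,u,v,.057)[:2] for u,v in zip(xs,ys)])*1000
        print(s[k],cv2.minAreaRect(W.astype(np.float32)))
# mask of all block pixels in side, height check via dark face bottom
print([ (n,np.round(x,3)) for n,x in (("cam",-cv2.Rodrigues(d2["rvec"])[0].T@d2["tvec"]),)])
E
```

```text
top [[0.7088, -0.0698], [0.6986, -0.1142], [0.6142, -0.0837], [0.6252, -0.0439]] c [ 0.6617 -0.0779] [0.0455 0.0897 0.0413 0.0876] [-103.   160.1   74.5  -17.2]
side [[0.709, -0.0645], [0.6999, -0.1144], [0.6131, -0.0841], [0.6265, -0.0419]] c [ 0.6621 -0.0762] [0.0507 0.0919 0.0443 0.0856] [-100.4  160.7   72.4  -15.4]
[275 190   6   3  12] ((507.458251953125, 8.424306869506836), (11.778928756713867, 14.363907814025879), 10.421407699584961)
[286 195  24  14  39] ((450.2997131347656, 66.91595458984375), (95.89128112792969, 5.247657775878906), 66.6803970336914)
[300 198  24  14  44] ((416.9656677246094, 80.03858947753906), (93.83732604980469, 5.6079912185668945), 66.39680480957031)
[('cam', array([0.328, 0.871, 0.361]))]
```

Both views agree:
- **Offcut:** centre (0.662, -0.077), width direction about 72°.
- **Tray:** centre (0.433, 0.074), long side at 66.5°.

Next I'll write the move helper.

```bash
cat >> h.py <<'E'
from scipy.spatial.transform import Rotation as Rn
def go(pos,yaw):
    s=manip.sense(); Rc=Rn.from_quat(s["tool_rot"]); y=np.radians(yaw)
    best=None
    for k in(0,np.pi):
        Y=np.array([np.cos(y+k),np.sin(y+k),0]);X=np.array([0,0,-1.]);Rt=Rn.from_matrix(np.c_[X,Y,np.cross(X,Y)])
        rv=np.degrees((Rc.inv()*Rt).as_rotvec())/5
        print("t",round(s["t"],2),"shift",(Rc.inv().apply(np.array(pos)-s["tcp_pos"])/.025).round(2),"turn",rv.round(2))
def st():
    s=manip.sense(); M=Rn.from_quat(s["tool_rot"]).as_matrix()
    print(s["t"],"tcp",s["tcp_pos"].round(4),"x",M[:,0].round(3),"jaw",np.degrees(np.arctan2(M[1,1],M[0,1])).round(1),"F",s["force"].round(1),"gap",round(s["finger_gap"],3),"q",s["q"].round(2))
E
python3 - <<'E'
from h import *
st(); go((.662,-.077,.15),72)
E
```

```text
0.5 tcp [ 0.1744 -0.6001  0.2312] x [-0.  0. -1.] jaw -73.8 F [ 0.1 -0.1 -0.2] gap 0.998 q [-1.47  0.53  1.43 -0.    1.18 -0.18]
t 0.5 shift [  3.25 -14.65 -24.57] turn [-29.16  -0.     0.  ]
t 0.5 shift [  3.25 -14.65 -24.57] turn [6.84 0.   0.  ]
```

Request:
carry_out([
  [[0,-2,-2,1.5,0,0,85],[0,-4,-4,3,0,0,85],[0,-6,-6,4.5,0,0,85],[0,-5.5,-8,6,0,0,85],[0,-6,-10,6.8,0,0,85]],
], force=40)

```text
t: 1.0
tcp_pos: [0.3299, -0.4124, 0.2317]
tool_rot: [0.698, -0.111, -0.698, -0.111]
force: [1.3, -1.1, -0.1]
finger_gap: 0.995
```

```bash
python3 - <<'E'
from h import *
st(); go((.662,-.077,.15),72)
E
```

```text
1.0 tcp [ 0.3299 -0.4124  0.2317] x [ 0. -0. -1.] jaw -108.1 F [ 1.3 -1.1 -0.1] gap 0.995 q [-1.11  0.4   1.67 -0.    1.07  0.78]
t 1.0 shift [  3.27 -16.88  -8.46] turn [ 3.598e+01 -1.000e-02  0.000e+00]
t 1.0 shift [  3.27 -16.88  -8.46] turn [-0.02 -0.   -0.  ]
```

Request:
carry_out([
  [[0,-1.7,-0.8,0,0,0,85],[0,-3.4,-1.7,0,0,0,85],[0,-5.1,-2.5,0,0,0,85],[0,-6.8,-3.4,0,0,0,85],[0,-8.5,-4.2,0,0,0,85]],
])

```text
t: 1.5
tcp_pos: [0.4957, -0.2423, 0.2316]
tool_rot: [0.699, -0.11, -0.698, -0.109]
force: [0.3, -0.4, -0.5]
finger_gap: 0.997
```

```bash
python3 - <<'E'
from h import *
st(); go((.662,-.077,.15),72)
E
```

```text
1.5 tcp [ 0.4957 -0.2423  0.2316] x [ 0.001 -0.001 -1.   ] jaw -107.8 F [ 0.3 -0.4 -0.5] gap 0.997 q [-0.66  0.43  1.62 -0.    1.09  1.22]
t 1.5 shift [ 3.27 -8.33 -4.31] turn [-3.596e+01  1.000e-02 -2.000e-02]
t 1.5 shift [ 3.27 -8.33 -4.31] turn [ 0.04 -0.01 -0.  ]
```

Request:
carry_out([
  [[0,-1.8,-1,0,0,0,85],[0,-3.6,-2,0,0,0,85],[0,-5.2,-3,0,0,0,85],[1.5,-6.8,-3.7,0,0,0,85],[3.2,-8.3,-4.3,0,0,0,85]],
])

```text
t: 2.0
tcp_pos: [0.6558, -0.0863, 0.164]
tool_rot: [0.701, -0.109, -0.697, -0.109]
force: [0.0, -1.0, -0.0]
finger_gap: 0.994
```

Request:
carry_out([
  [[0,0,0,0,0,0,85],[0,0,0,0,0,0,85],[0,0,0,0,0,0,85],[0,0,0,0,0,0,85],[0,0,0,0,0,0,85]],
])

```text
t: 2.5
tcp_pos: [0.653, -0.0891, 0.1648]
tool_rot: [0.699, -0.11, -0.698, -0.11]
force: [-1.0, 0.4, -0.1]
finger_gap: 0.997
```

```bash
python3 - <<'E'
from h import *
st(); go((.662,-.077,.075),72)
d=manip.snapshot("side");cv2.imwrite("pics/s1.png",cv2.resize(d["image"][130:260,160:360],None,fx=4,fy=4,interpolation=cv2.INTER_CUBIC)[:,:,::-1])
E
```

```text
2.5 tcp [ 0.653  -0.0891  0.1648] x [ 0.003 -0.001 -1.   ] jaw -107.9 F [-1.   0.4 -0.1] gap 0.997 q [-0.3   0.65  1.4  -0.    1.09  1.58]
t 2.5 shift [ 3.59 -0.57 -0.18] turn [-35.98   0.    -0.05]
t 2.5 shift [ 3.59 -0.57 -0.18] turn [ 0.02 -0.03 -0.  ]
```

View pics/s1.png

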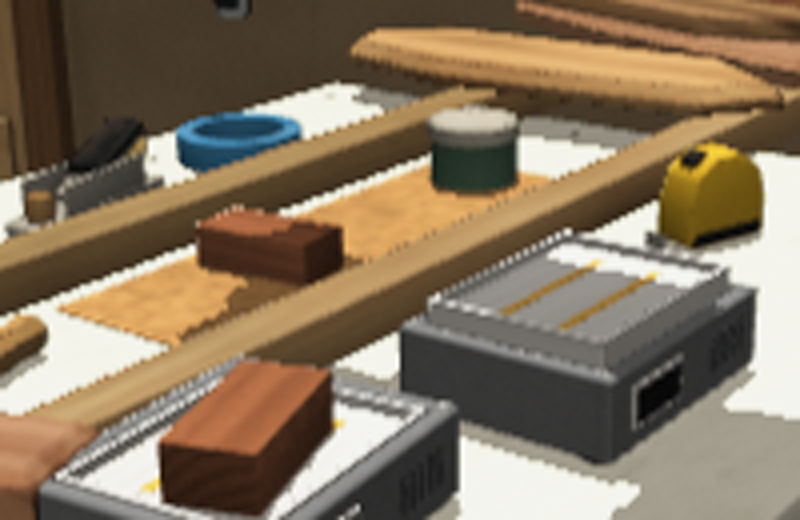

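Request:
carry_out([
  [[0,-0.6,-0.2,0,0,0,85],[1,-0.6,-0.2,0,0,0,85],[2.3,-0.6,-0.2,0,0,0,85],[3.4,-0.6,-0.2,0,0,0,85],[3.4,-0.6,-0.2,0,0,0,85]],
])

```text
t: 3.05
tcp_pos: [0.6594, -0.0734, 0.074]
tool_rot: [-0.696, 0.109, 0.702, 0.11]
force: [-0.7, -0.2, -0.3]
finger_gap: 0.995
```

```bash
python3 - <<'E'
from h import *
st(); go((.662,-.077,.001),72)
for n in("side","top"):
    d=manip.snapshot(n);x,y=((160,100),(230,60))[n=="top"];cv2.imwrite(f"pics/{n}2.png",cv2.resize(d["image"][y:y+150,x:x+200],None,fx=3.9,fy=3.9,interpolation=cv2.INTER_CUBIC)[:,:,::-1])
E
```

```text
3.05 tcp [ 0.6594 -0.0734  0.074 ] x [-0.008  0.003 -1.   ] jaw -107.8 F [-0.7 -0.2 -0.3] gap 0.995 q [-0.28  0.77  1.44  0.    0.94  1.6 ]
t 3.05 shift [ 2.92  0.11 -0.17] turn [-35.96  -0.     0.15]
t 3.05 shift [ 2.92  0.11 -0.17] turn [0.04 0.1  0.  ]
```

View pics/side2.png

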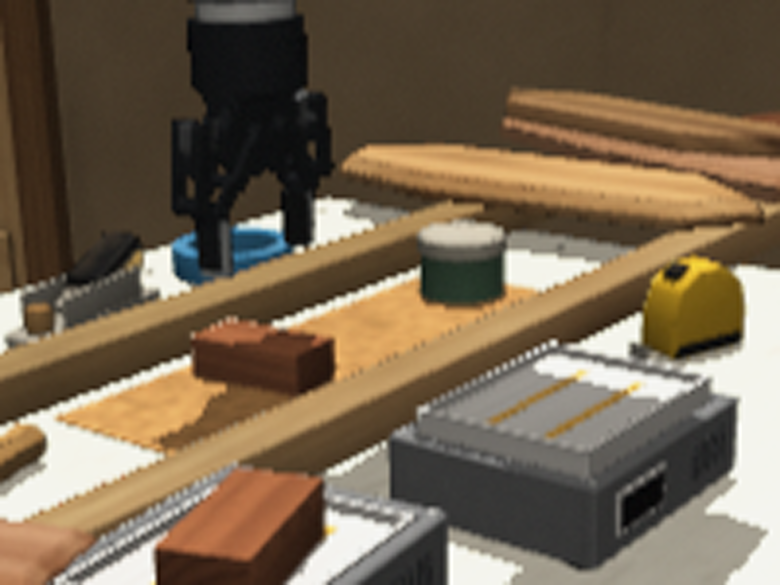

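View pics/top2.png

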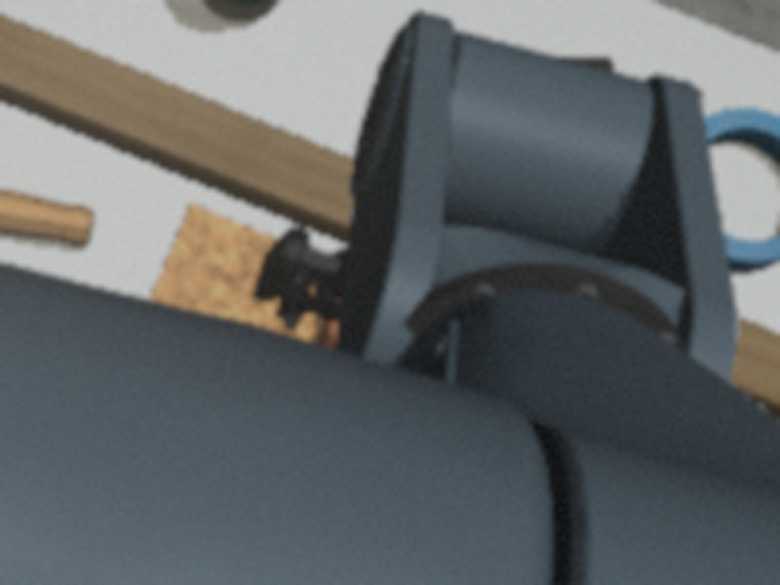

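```bash
python3 - <<'E'
from h import *
d=manip.snapshot("side"); s=manip.sense(); M=Rn.from_quat(s["tool_rot"]).as_matrix(); p=s["tcp_pos"]
for sg in(1,-1):
    P=p+M[:,1]*sg*.0425-M[:,0]*.013
    print(((proj(d,P)[0]-[160,100])*3.9).round(0))
c=np.array([.662,-.077,.032]); 
for a,b in((1,1),(1,-1),(-1,-1),(-1,1)):
    l=np.radians(-18);w=np.radians(72)
    for z in(.032,.002):
        P=c+a*.0475*np.array([np.cos(l),np.sin(l),0])+b*.028*np.array([np.cos(w),np.sin(w),0]);P[2]=z
        print(a,b,z,((proj(d,P)[0]-[160,100])*3.9).round(0))
E
```

```text
[290. 237.]
[214. 267.]
1 1 0.032 [181. 337.]
1 1 0.002 [184. 378.]
1 -1 0.032 [231. 315.]
1 -1 0.002 [233. 355.]
-1 -1 0.032 [342. 335.]
-1 -1 0.002 [343. 376.]
-1 1 0.032 [294. 359.]
-1 1 0.002 [296. 402.]
```

Request:
carry_out([
  [[0.3,0.1,-0.15,0,0,0,85],[0.9,0.1,-0.15,0,0,0,85],[1.6,0.1,-0.15,0,0,0,85],[2.3,0.1,-0.15,0,0,0,85],[2.8,0.1,-0.15,0,0,0,85]],
])

```text
t: 3.7
tcp_pos: [0.6634, -0.0781, 0.0052]
tool_rot: [-0.697, 0.109, 0.7, 0.11]
force: [-0.3, -0.1, 0.3]
finger_gap: 0.996
```

Request:
carry_out([
  [[0,0,0,0,0,0,85],[0,0,0,0,0,0,85],[0,0,0,0,0,0,85],[0,0,0,0,0,0,85],[0,0,0,0,0,0,85]],
])

```text
t: 4.2
tcp_pos: [0.6654, -0.0786, 0.0088]
tool_rot: [0.699, -0.109, -0.698, -0.109]
force: [0.3, 0.1, -0.6]
finger_gap: 0.995
```

```bash
python3 - <<'E'
from h import *
st(); go((.662,-.077,.003),72)
d=manip.snapshot("side");x,y=(180,130);cv2.imwrite(f"pics/side3.png",cv2.resize(d["image"][y:y+90,x:x+100],None,fx=6.5,fy=6.5,interpolation=cv2.INTER_CUBIC)[:,:,::-1])
E
```

```text
4.2 tcp [ 0.6654 -0.0786  0.0088] x [ 0.001 -0.    -1.   ] jaw -107.8 F [ 0.3  0.1 -0.6] gap 0.995 q [-0.28  0.87  1.44 -0.    0.83  1.6 ]
t 4.2 shift [ 0.23 -0.02  0.15] turn [-3.596e+01 -0.000e+00 -3.000e-02]
t 4.2 shift [ 0.23 -0.02  0.15] turn [ 0.04 -0.02  0.  ]
```

View pics/side3.png

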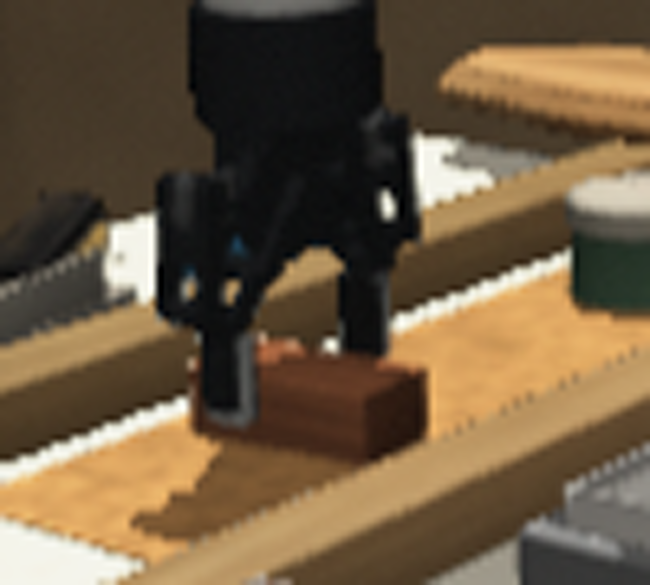

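Request:
carry_out([
  [[0.1,0,0.15,0,0,0,85],[0.23,0,0.25,0,0,0,85],[0.23,0,0.25,0,0,0,75],[0.23,0,0.25,0,0,0,65],[0.23,0,0.25,0,0,0,20]],
], force=40)

```text
t: 4.75
tcp_pos: [0.659, -0.0766, 0.0022]
tool_rot: [0.699, -0.109, -0.699, -0.109]
force: [-0.3, -0.2, -0.1]
finger_gap: 0.608
```

Request:
carry_out([
  [[0,0,0,0,0,0,20],[0,0,0,0,0,0,20],[0,0,0,0,0,0,20],[0,0,0,0,0,0,20],[0,0,0,0,0,0,20]],
])

```text
t: 5.25
tcp_pos: [0.6593, -0.0767, 0.0024]
tool_rot: [0.699, -0.109, -0.698, -0.109]
force: [0.6, -0.3, 2.7]
finger_gap: 0.517
```

```bash
python3 - <<'E'
from h import *
st(); go((.662,-.077,.003),72)
d=manip.snapshot("side");x,y=(180,130);cv2.imwrite(f"pics/side4.png",cv2.resize(d["image"][y:y+90,x:x+100],None,fx=6.5,fy=6.5,interpolation=cv2.INTER_CUBIC)[:,:,::-1])
E
```

```text
5.25 tcp [ 0.6593 -0.0767  0.0024] x [ 0.001 -0.    -1.   ] jaw -107.8 F [ 0.6 -0.3  2.7] gap 0.517 q [-0.28  0.87  1.46 -0.    0.81  1.6 ]
t 5.25 shift [-0.02 -0.02 -0.11] turn [-3.596e+01 -0.000e+00 -2.000e-02]
t 5.25 shift [-0.02 -0.02 -0.11] turn [ 0.04 -0.01  0.  ]
```

View pics/side4.png

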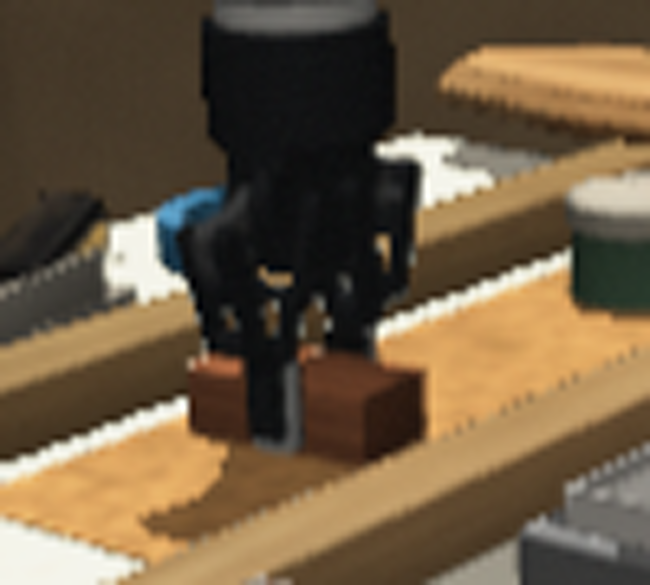

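The grip is centred and closed on about 44 mm, so the block really is narrower than the stated 56 mm. Lifting now.

Request:
carry_out([
  [[-0.3,0,0,0,0,0,20],[-1,0,0,0,0,0,20],[-2.2,0,0,0,0,0,20],[-3.6,0,0,0,0,0,20],[-5,0,0,0,0,0,20]],
], force=50)

```text
t: 5.8
tcp_pos: [0.6585, -0.0763, 0.1293]
tool_rot: [-0.698, 0.109, 0.699, 0.109]
force: [1.1, 0.0, -0.4]
finger_gap: 0.517
```

```bash
python3 - <<'E'
from h import *
st(); go((.433,.0735,.125),-23.5)
d=manip.snapshot("side");x,y=(180,90);cv2.imwrite(f"pics/side5.png",cv2.resize(d["image"][y:y+130,x:x+130],None,fx=4.5,fy=4.5,interpolation=cv2.INTER_CUBIC)[:,:,::-1])
E
```

```text
5.8 tcp [ 0.6585 -0.0763  0.1293] x [-0.  0. -1.] jaw -107.8 F [ 1.1  0.  -0.4] gap 0.517 q [-0.28  0.7   1.42  0.    1.03  1.6 ]
t 5.8 shift [ 0.18 -2.95 10.42] turn [-1.686e+01  0.000e+00  1.000e-02]
t 5.8 shift [ 0.18 -2.95 10.42] turn [ 1.914e+01  1.000e-02 -0.000e+00]
```

View pics/side5.png

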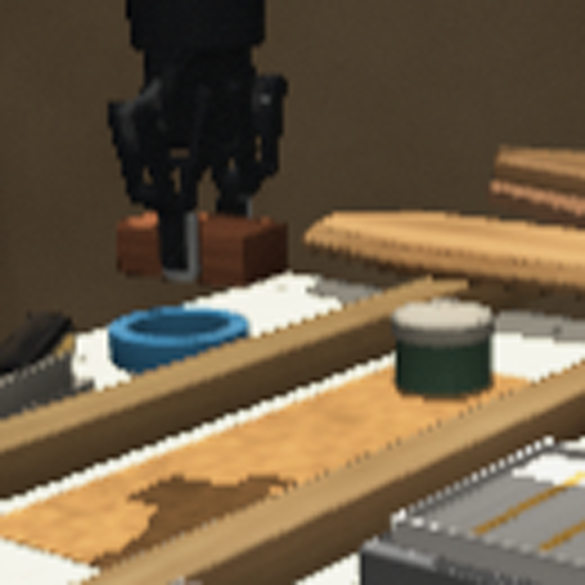

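Request:
carry_out([
  [[0,-0.2,0.6,-1,0,0,20],[0,-0.5,1.8,-2.5,0,0,20],[0,-0.9,3.2,-4,0,0,20],[0,-1.3,4.6,-5.5,0,0,20],[0,-1.7,6,-7,0,0,20]],
])

```text
t: 6.35
tcp_pos: [0.5279, 0.0104, 0.1283]
tool_rot: [0.699, 0.107, -0.698, 0.108]
force: [0.7, 0.7, -0.7]
finger_gap: 0.517
```

```bash
python3 - <<'E'
from h import *
st(); go((.433,.0735,.125),-23.5)
E
```

```text
6.35 tcp [0.5279 0.0104 0.1283] x [ 0.001 -0.    -1.   ] jaw -72.5 F [ 0.7  0.7 -0.7] gap 0.517 q [-0.19  0.55  1.77  0.    0.82  1.07]
t 6.35 shift [ 0.13 -3.55  2.86] turn [-9.8  -0.01 -0.01]
t 6.35 shift [ 0.13 -3.55  2.86] turn [ 2.62e+01 -1.00e-02  1.00e-02]
```

Request:
carry_out([
  [[0,-0.7,0.6,-1.5,0,0,20],[0,-1.4,1.2,-3,0,0,20],[0,-2.1,1.8,-4.5,0,0,20],[0,-2.8,2.4,-6,0,0,20],[0,-3.5,2.8,-7.4,0,0,20]],
])

```text
t: 6.85
tcp_pos: [0.435, 0.0731, 0.1281]
tool_rot: [0.629, 0.324, -0.629, 0.324]
force: [0.4, 0.3, -1.2]
finger_gap: 0.516
```

```bash
python3 - <<'E'
from h import *
st(); go((.433,.0735,.125),-23.5)
E
```

```text
6.85 tcp [0.435  0.0731 0.1281] x [ 0.  0. -1.] jaw -35.5 F [ 0.4  0.3 -1.2] gap 0.516 q [-0.09  0.47  1.98  0.    0.69  0.53]
t 6.85 shift [ 0.13 -0.07  0.03] turn [-2.4 -0.  -0. ]
t 6.85 shift [ 0.13 -0.07  0.03] turn [33.6 -0.   0. ]
```

Request:
carry_out([
  [[0,0,0,-1,0,0,20],[0,0,0,-2,0,0,20],[0.2,0,0,-2.4,0,0,20],[0.6,0,0,-2.4,0,0,20],[1.2,0,0,-2.4,0,0,20]],
])

```text
t: 7.35
tcp_pos: [0.4372, 0.0726, 0.0978]
tool_rot: [0.593, 0.385, -0.592, 0.387]
force: [0.2, 1.0, -0.8]
finger_gap: 0.519
```

```bash
python3 - <<'E'
from h import *
d=manip.snapshot("side");x,y=(200,60);cv2.imwrite(f"pics/side6.png",cv2.resize(d["image"][y:y+190,x:x+180],None,fx=3.1,fy=3.1,interpolation=cv2.INTER_CUBIC)[:,:,::-1])
st(); go((.433,.0735,.06),-23.5)
E
```

```text
7.4 tcp [0.4356 0.0726 0.0956] x [-0.002  0.    -1.   ] jaw -23.9 F [-0.3 -0.6 -2.6] gap 0.52 q [-0.09  0.54  2.    0.    0.6   0.33]
t 7.4 shift [ 1.42 -0.11  0.01] turn [-0.07  0.01  0.02]
t 7.4 shift [ 1.42 -0.11  0.01] turn [ 3.593e+01  3.000e-02 -1.000e-02]
```

View pics/side6.png

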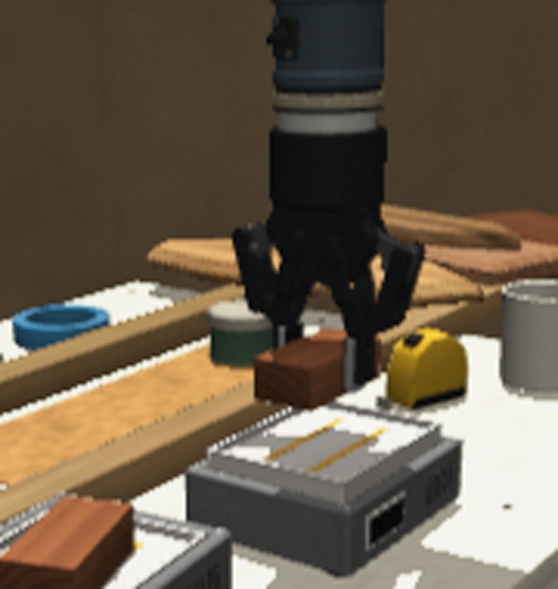

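Request:
carry_out([
  [[0.3,-0.1,0,0,0,0,20],[0.6,-0.1,0,0,0,0,20],[0.9,-0.1,0,0,0,0,20],[1.15,-0.1,0,0,0,0,20],[1.3,-0.1,0,0,0,0,20]],
])

```text
t: 7.9
tcp_pos: [0.434, 0.0736, 0.0641]
tool_rot: [-0.592, -0.386, 0.593, -0.386]
force: [-1.2, 0.3, -0.8]
finger_gap: 0.519
```

Request:
carry_out([
  [[0,0,0,0,0,0,20],[0,0,0,0,0,0,20],[0,0,0,0,0,0,20],[0,0,0,0,0,0,20],[0,0,0,0,0,0,20]],
])

```text
t: 8.4
tcp_pos: [0.4342, 0.0737, 0.0649]
tool_rot: [0.593, 0.386, -0.592, 0.386]
force: [0.2, -1.0, -1.2]
finger_gap: 0.518
```

```bash
python3 - <<'E'
from h import *
d=manip.snapshot("side");x,y=(240,150);cv2.imwrite(f"pics/side7.png",cv2.resize(d["image"][y:y+100,x:x+130],None,fx=5.5,fy=5.5,interpolation=cv2.INTER_CUBIC)[:,:,::-1])
st(); go((.433,.0735,.058),-23.5)
E
```

```text
8.45 tcp [0.4342 0.0737 0.0649] x [ 0. -0. -1.] jaw -23.8 F [ 0.3  0.1 -0.5] gap 0.523 q [-0.09  0.6   2.03  0.    0.51  0.33]
t 8.45 shift [ 0.28 -0.04  0.03] turn [-0.06 -0.   -0.  ]
t 8.45 shift [ 0.28 -0.04  0.03] turn [ 3.594e+01 -1.000e-02  0.000e+00]
```

View pics/side7.png

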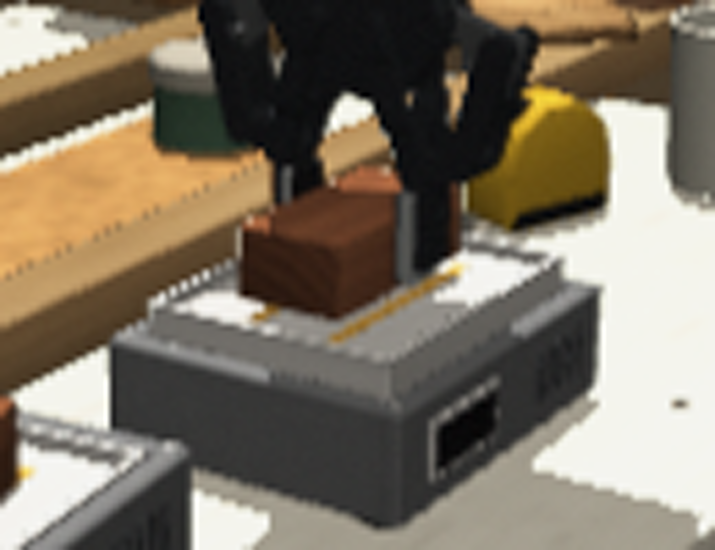

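Centred and about 7 mm above the floor. Lowering to contact.

Request:
carry_out([
  [[0.07,0,0,0,0,0,20],[0.14,0,0,0,0,0,20],[0.21,0,0,0,0,0,20],[0.26,0,0,0,0,0,20],[0.26,0,0,0,0,0,20]],
])

```text
t: 8.95
tcp_pos: [0.4339, 0.0737, 0.0579]
tool_rot: [-0.592, -0.386, 0.593, -0.386]
force: [0.3, 0.2, -0.4]
finger_gap: 0.518
```

```bash
python3 - <<'E'
from h import *
st(); go((.433,.0735,.057),-23.5)
E
```

```text
8.95 tcp [0.4339 0.0737 0.0579] x [-0.001  0.    -1.   ] jaw -23.8 F [ 0.3  0.2 -0.4] gap 0.518 q [-0.09  0.62  2.03  0.    0.5   0.33]
t 8.95 shift [ 0.04 -0.03  0.02] turn [-0.06  0.    0.01]
t 8.95 shift [ 0.04 -0.03  0.02] turn [ 3.594e+01  1.000e-02 -0.000e+00]
```

Request:
carry_out([
  [[0.04,0,0,0,0,0,20],[0.04,0,0,0,0,0,45],[0.04,0,0,0,0,0,52],[0.04,0,0,0,0,0,58],[0.04,0,0,0,0,0,58]],
])

```text
t: 9.45
tcp_pos: [0.4342, 0.0737, 0.0573]
tool_rot: [0.592, 0.386, -0.592, 0.386]
force: [-0.2, -0.3, -0.3]
finger_gap: 0.684
```

```bash
python3 - <<'E'
from h import *
st()
d=manip.snapshot("side");x,y=(240,150);cv2.imwrite(f"pics/side8.png",cv2.resize(d["image"][y:y+100,x:x+130],None,fx=5.5,fy=5.5,interpolation=cv2.INTER_CUBIC)[:,:,::-1])
E
```

```text
9.45 tcp [0.4342 0.0737 0.0573] x [ 0. -0. -1.] jaw -23.8 F [-0.2 -0.3 -0.3] gap 0.684 q [-0.09  0.62  2.03  0.    0.49  0.33]
```

View pics/side8.png

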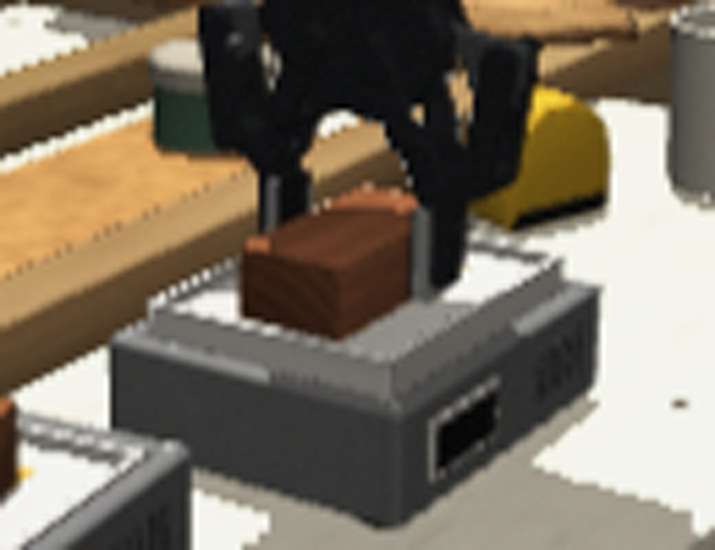

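Released, and the block lies flat in the tray. Going up and closing the fingers.

Request:
carry_out([
  [[-0.3,0,0,0,0,0,58],[-0.8,0,0,0,0,0,58],[-1.5,0,0,0,0,0,58],[-2.2,0,0,0,0,0,58],[-2.8,0,0,0,0,0,58]],
])

```text
t: 10.0
tcp_pos: [0.4341, 0.0737, 0.1285]
tool_rot: [0.593, 0.386, -0.592, 0.386]
force: [0.9, -0.1, 0.4]
finger_gap: 0.679
```

Request:
carry_out([
  [[0,0,0,0,0,0,20],[0,0,0,0,0,0,0],[0,0,0,0,0,0,0],[0,0,0,0,0,0,0],[0,0,0,0,0,0,0]],
], force=30)

```text
t: 10.5
tcp_pos: [0.4336, 0.0737, 0.1266]
tool_rot: [-0.592, -0.386, 0.593, -0.386]
force: [0.1, -1.1, 0.3]
finger_gap: 0.001
```

```bash
python3 - <<'E'
from h import *
st(); go((.433,.0735,.09),-23.5)
d=manip.snapshot("side");x,y=(240,150);cv2.imwrite(f"pics/side9.png",cv2.resize(d["image"][y:y+100,x:x+130],None,fx=5.5,fy=5.5,interpolation=cv2.INTER_CUBIC)[:,:,::-1])
E
```

```text
10.5 tcp [0.4336 0.0737 0.1266] x [-0.002  0.    -1.   ] jaw -23.8 F [ 0.1 -1.1  0.3] gap 0.001 q [-0.09  0.47  1.99 -0.    0.69  0.33]
t 10.5 shift [ 1.46 -0.02  0.02] turn [-0.06  0.01  0.02]
t 10.5 shift [ 1.46 -0.02  0.02] turn [ 3.594e+01  3.000e-02 -1.000e-02]
```

View pics/side9.png

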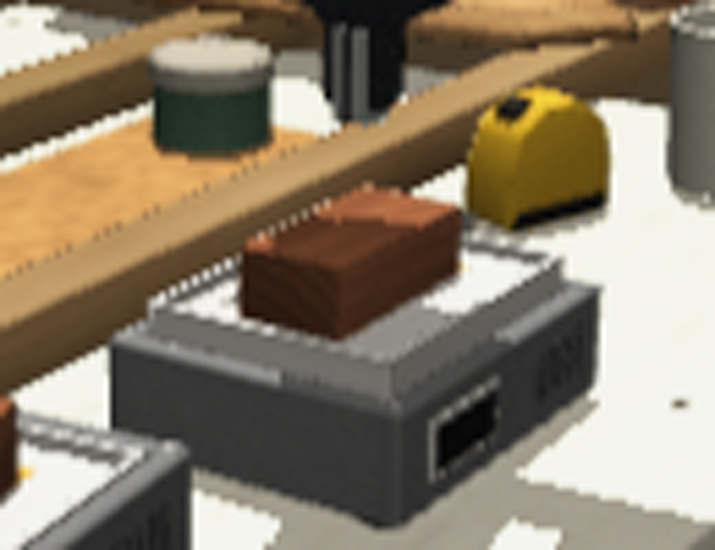

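Request:
carry_out([
  [[0.4,0,0,0,0,0,0],[0.8,0,0,0,0,0,0],[1.2,0,0,0,0,0,0],[1.4,0,0,0,0,0,0],[1.4,0,0,0,0,0,0]],
])

```text
t: 11.05
tcp_pos: [0.4333, 0.0737, 0.0911]
tool_rot: [-0.592, -0.387, 0.593, -0.386]
force: [0.3, 0.2, 0.5]
finger_gap: -0.003
```

```bash
python3 - <<'E'
from h import *
st(); go((.433,.0735,.066),-23.5)
d=manip.snapshot("side")
w=np.array([ray(d,(a+.5)/5.5-.5+240,(b+.5)/5.5-.5+150,.087)[:2] for a,b in((340,265),(245,240),(370,187),(462,210))])
c=w.mean(0)-[.433,.0735];y=np.radians(66.5);print("block in tray y,x:",c@[np.cos(y),np.sin(y)],c@[np.sin(y),-np.cos(y)])
E
```

```text
11.05 tcp [0.4333 0.0737 0.0911] x [-0.003  0.    -1.   ] jaw -23.8 F [0.3 0.2 0.5] gap -0.003 q [-0.09  0.54  2.01  0.    0.59  0.33]
t 11.05 shift [ 1.   -0.    0.01] turn [-0.06  0.01  0.03]
t 11.05 shift [ 1.   -0.    0.01] turn [ 3.594e+01  5.000e-02 -2.000e-02]
block in tray y,x: 0.006278315374252496 -0.0004769901050981026
```

Request:
carry_out([
  [[0.15,0,0,0,0,0,0],[0.3,0,0,0,0,0,0],[0.5,0,0,0,0,0,0],[0.7,0,0,0,0,0,0],[0.85,0,0,0,0,0,0]],
])

```text
t: 11.6
tcp_pos: [0.4345, 0.0736, 0.0708]
tool_rot: [0.593, 0.386, -0.592, 0.386]
force: [0.1, 0.3, 4.4]
finger_gap: -0.002
```

```bash
python3 - <<'E'
from h import *
st()
E
```

```text
11.6 tcp [0.4345 0.0736 0.0708] x [ 0.001 -0.    -1.   ] jaw -23.8 F [0.1 0.3 4.4] gap -0.002 q [-0.09  0.59  2.02  0.    0.53  0.33]
```

Spring contact, 4.4 N. Continuing to the stop.

Request:
carry_out([
  [[0.06,0,0,0,0,0,0],[0.12,0,0,0,0,0,0],[0.17,0,0,0,0,0,0],[0.21,0,0,0,0,0,0],[0.25,0,0,0,0,0,0]],
])

```text
t: 12.1
tcp_pos: [0.4345, 0.0736, 0.0654]
tool_rot: [0.593, 0.386, -0.592, 0.386]
force: [-2.1, 0.3, 24.2]
finger_gap: 0.0
```

```bash
python3 - <<'E'
from h import *
st()
d=manip.snapshot("side");x,y=(240,150);cv2.imwrite(f"pics/side10.png",cv2.resize(d["image"][y:y+100,x:x+130],None,fx=5.5,fy=5.5,interpolation=cv2.INTER_CUBIC)[:,:,::-1])
st()
E
```

```text
12.1 tcp [0.4345 0.0736 0.0654] x [ 0.001 -0.    -1.   ] jaw -23.8 F [-2.1  0.3 24.2] gap 0.0 q [-0.09  0.6   2.03 -0.    0.51  0.33]
12.15 tcp [0.4345 0.0737 0.0655] x [ 0.001 -0.    -1.   ] jaw -23.8 F [-0.3 -0.3 12.4] gap -0.003 q [-0.09  0.6   2.03  0.    0.51  0.33]
```

View pics/side10.png

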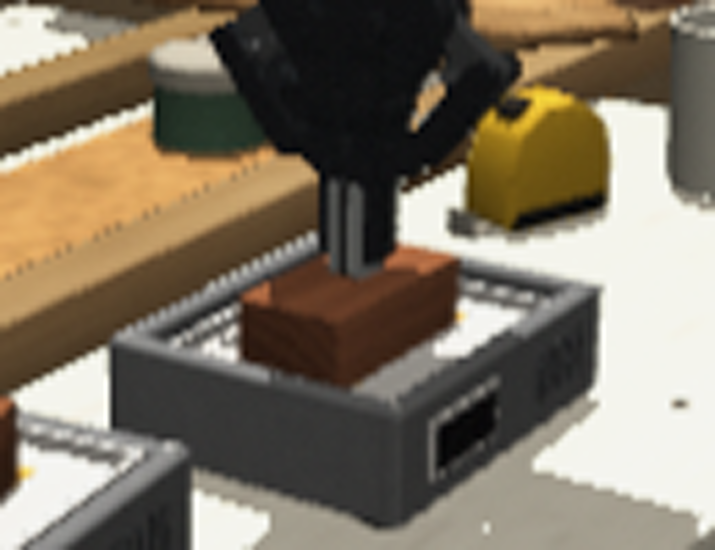

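At the stop: force jumped to 24 N at TCP z = 0.065. Now releasing straight up.

Request:
carry_out([
  [[-0.2,0,0,0,0,0,0],[-0.5,0,0,0,0,0,0],[-1,0,0,0,0,0,0],[-1.8,0,0,0,0,0,0],[-2.6,0,0,0,0,0,0]],
])

```text
t: 12.65
tcp_pos: [0.433, 0.0737, 0.13]
tool_rot: [-0.592, -0.387, 0.593, -0.386]
force: [0.7, 0.5, 0.4]
finger_gap: 0.002
```

Request:
carry_out([
  [[-0.5,0,0,0,0,0,0],[-1,0,0,0,0,0,0],[-1,0,0,0,0,0,0],[-1,0,0,0,0,0,0],[-1,0,0,0,0,0,0]],
])

```text
t: 13.15
tcp_pos: [0.4333, 0.0737, 0.154]
tool_rot: [-0.592, -0.387, 0.593, -0.386]
force: [-0.8, 0.4, -0.1]
finger_gap: -0.004
```

```bash
python3 - <<'E'
from h import *
st()
d=manip.snapshot("side");x,y=(160,150);cv2.imwrite(f"pics/side11.png",cv2.resize(d["image"][y:y+140,x:x+200],None,fx=4,fy=4,interpolation=cv2.INTER_CUBIC)[:,:,::-1])
E
```

```text
13.15 tcp [0.4333 0.0737 0.154 ] x [-0.002  0.    -1.   ] jaw -23.8 F [-0.8  0.4 -0.1] gap -0.004 q [-0.09  0.41  1.96 -0.    0.77  0.33]
```

View pics/side11.png

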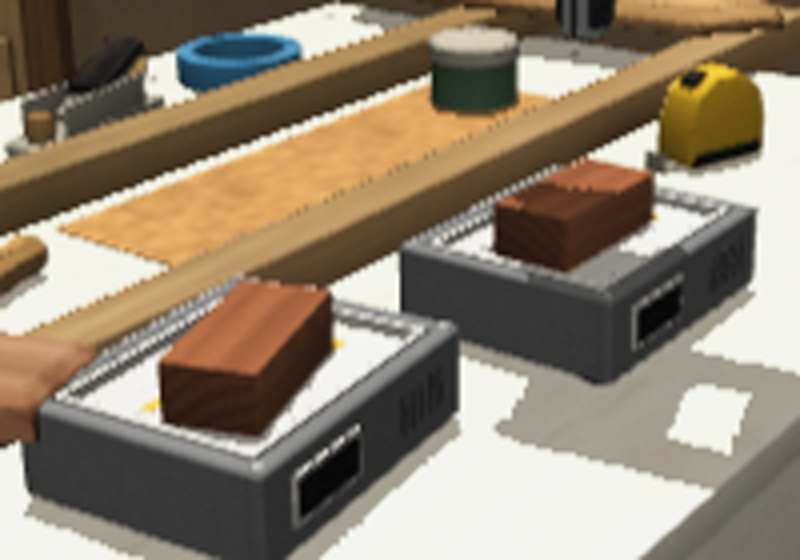

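The picture shows the tray latched level with its rim, near corner at about (610,295), and the block flat inside it at (575,215). The other tester looks unchanged at (245,350), and the gripper is clear. Handing in.

```bash
python3 -c "
from station import manip
print(manip.sign_off())"
```

```text
the job is handed in; nothing more can be done
None
```

The offcut is in the tray, the tray is latched down, and the job is handed in, at about 13 s of the 45 s allowed. I gripped the offcut across its width, laid it in the raised tray and released it. Then I closed the fingers, pressed once on the block down to the stop, and withdrew straight up.

**Last checks:**
- **Press:** spring force was about 4 N on the way down, then jumped to 24 N at the stop with the TCP at z = 0.065.
- **Final side picture:** the tray lip is level with the rim and the block is flat inside it. The other tester looks unchanged, and the gripper is clear with about 0 N on it. I judged the latched height by eye and did not measure it.
- **Block position:** just before the press, its centre measured about 0 mm (x) and 6 mm (y) from the tray centre. I did not measure it again after the press.

**Disagreement:** the block's width measured 41–51 mm in the pictures, and the fingers closed on about 44 mm, against the stated 56 mm. Its length measured 86–95 mm against 95 mm. I worked from the measured size, and the grasp and placing held without slip.

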